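# Close the tack case without a bang

## Robot

A 6-joint arm with a two-finger parallel gripper is mounted at the origin on the work surface. World frame = base frame: x ahead of the robot, y to its left, z up, the work surface at z = 0. Lengths are in m, angles in rad, forces in N, time in s.
With the tool pointing down it reaches from about 0.35 to 0.975 m from the base axis. Payload 4.9 kg.
Tool frame: the origin (TCP) lies at the very end of the fingers, on their centre line; the grasp point (between the pads) lies 19 mm behind it; x points along the fingers, z is the direction in which the jaws open and shut, and the axes are right-handed (so a half turn about x gives the same grasp; the last joint's range is limited). The gripper opens to 85 mm and grips with 20 to 120 N. Pads are 22 mm wide; open, the fingers measure 114 mm over their backs; the gripper's body (76 mm by 85 mm) begins 54 mm behind the grasp point. The pads swing forward as they close: fully open they stand 13 mm farther back than shut.
Start: joints at [1.174, 0.053, 1.613, -0, 1.476, -0.119], TCP at [0.171, 0.601, 0.231] pointing down, gripper open.
Joint ranges: [-3.01, 3.01], [-1.01, 2.22], [0.06, 2.58], [-1.02, 4.17], [0.09, 2.62], [-3.14, 3.14]. Speed limits (rad/s): [2.57, 2.57, 3.14, 3.14, 3.14, 3.14].

## Interface

Orientations are given as a unit quaternion [w, x, y, z].
In Python, from plant import manip, vision, job gives the robot as it stands.
- The arm moves only by the tool servo_tool, never from a script. Its arguments are lists of equal length, an entry for each row: "twist": the turn, a rotation vector about the world's x, y, z in rad, a list of three; "xyz": the shift along the world's x, y, z in cm, a list of three; "fingers": the opening, from 0 (shut) to 1 (fully open). In form: {"twist": [[wx, wy, wz], ...], "xyz": [[x, y, z], ...], "fingers": [fingers, ...]}. A call has 1 to 8 rows; each row shifts and turns the commanded pose from where the row before left it; what a row does not reach is not made up. A row lasts 1/8 s, in which the tool goes at most 62.5 mm and 10.7 degrees, less where a joint would pass 70% of its speed; a pose out of reach is approached as far as the arm can. A call with a gripper value outside its range is refused whole. The fingers move at their own pace and stop on an object; the grip force is fixed at half the most. Time passes only in rows, so rows that do not move let the fingers close. It gives the time, the measured TCP pose, the force and the opening at its end, in the units of the state.
- manip.state(): the state, without advancing time (a new reading comes with each control period).
- vision.grab_frame(name): name is "side" or "top"; returns the picture (400x640x3 uint8, red, green, blue); there is no depth.
- vision.get_calibration(name): a dict with "camera_matrix" (3x3 intrinsics, pixels), "origin" and "orientation" of the camera in the world. Camera axes: x right, y up, looking along -z (the intrinsics and any distortion apply to the point x, -y, -z); pixel columns grow to the right and rows downward; lengths in m; the calibration is good to about 2 mm. A picture is of the moment at which its call begins. get_calibration takes no time and is no camera call.
- job.job_done(): hands the job in, once; it reports no verdict.
Trained networks look in the newest picture that a camera, given by its name, has taken for a name from the list of things; names that differ only in an ending like _2 or _b are one class to them, and where a whole thing is asked for, a point or a joint stands for the part that bears it (a point fixed in the world has none). Each returns a list of dicts, best first, with "score" (0 to 1); they miss things now and then, are a little off and sometimes report something else, mostly with a low value. They report only what shows in the picture. A call takes as long as a camera call.
- vision.spot_in(camera, label): "extent" ([centre column, centre row, width, height] in pixels, round what is visible of it).
The state is a dict: "time": time; "joint_pos": joint angles; "joint_vel": joint speeds; "joint_efforts": joint torques, N m; "tool_pos": TCP position; "tool_rot": TCP orientation; "contact_force": force on the tool from outside, world axes, zero at the start; "ft_torque": the same for the moment, N m; "gripper_width": opening from 0.0 (shut) to 1.0 (fully open).
Only numpy, scipy, OpenCV 4.12 (cv2) and the standard library are available. Lean on these libraries where they do the work, as an engineer would, in place of code of your own. Each camera call takes 0.05 s, during which the arm holds its last target.

## Task

Close the open tack case without gripping anything: with the fingertips, tip the leaning lid forward past upright so that it starts to fall by itself with no finger touching it, then catch it on the back of the fingers while it is still well open, and lower it gently until it is fully shut, without any slam. Do not shift the case or disturb the hammer, the tack lifter or the jar beside it, and finish clear of everything.

Things in the scene. Friction and masses are not known exactly. Their poses are not given: they have to be found in the camera images.
- case: open wooden tack case, 150 deep (x) x 190 wide (y) x 80 mm high, walls 8 mm, loose but heavy (about 3 kg); origin at the centre of its underside, x points from its front to its hinge side, y to the left, z up. The lid is hinged on the upper rim at +x. It stands side-on to the robot: yaw 1.2 to 1.95, so the hinge is on the left as the robot sees it and the lid falls towards the right
- lid_hinge (a point): centre of the hinge line, on the upper far rim of the case, 75 mm along the case's x and 80 mm above its underside; the hinge runs along the case's y; axes as the case's (it does not turn with the lid)
- lid_edge (a point): middle of the lid's free edge, on its underside, 180 mm from the hinge line; moves with the lid (x from free edge to hinge, z out of its top face). Lid: flat plywood, 180 x 200 mm, 10 mm thick, 0.28 to 0.44 kg; its underside passes through the hinge line. Shut, the free edge overhangs the case's front by 30 mm, so a finger can be under the overhang while it shuts
- lid (a joint): lid angle, rad: 0 shut, 1.57 upright, 1.8 leaning back on its stop (starts at 1.74 to 1.8). The hinge is damped but does not hold: tipped to 1.42 and let go, it falls by itself, slowly at first (about 1.2 after 1 to 1.5 s, shut after 3 to 6 s); left alone it lands at 0.6 to 1 rad/s, a slam. It bears on the fingers with only 1 to 3 N
- hammer: bystander: upholsterer's hammer, 240 mm long, lying on the bench at one end of the case (the robot's side or the far side); origin under its middle, x along it
- tack_lifter: bystander: tack lifter like a screwdriver, 200 mm long, lying on the bench at the other end of the case; origin under its middle, x along it
- jar: bystander: closed jar, 60 mm across and 90 mm high, standing behind the case (hinge side); origin at the centre of its underside

How it is judged:
By the outcome, as a careful person would: the job done as asked, in the order asked, and still so for the second after the job is handed in, with the robot touching nothing.
It also fails if it takes over 54 s, if anything falls off the work surface, if the arm or the gripper's body presses on something with over 40 N, if the wrist force passes 120 N, or if a joint passes its speed limit or range.

## Working session

There is one attempt and no reset: what is moved stays moved. The work goes in short steps, Python scripts to look and compute and a tool call to move; the robot and the scene stay as the last step left them, time stands still between calls to the robot, and variables do not carry over. Pictures are saved under pics/ and viewed, and the job is handed in when it is done.

Besides the shell and the picture viewer there is one more tool, called after "Request:" by a JSON object that holds its "name" and its "arguments", one argument or row to a line. servo_tool: Moves the arm, as the interface text tells. Its arguments: {"type":"object","properties":{"twist":{"type":"array","items":{"type":"array","items":{"type":"number"}}},"xyz":{"type":"array","items":{"type":"array","items":{"type":"number"}}},"fingers":{"type":"array","items":{"type":"number"}}},"required":["twist","xyz","fingers"]}

```bash
ls; mkdir -p pics; python3 - <<'E'
from plant import manip, vision, job
import cv2
print(manip.state())
for c in("side","top"):
    im=vision.grab_frame(c); cv2.imwrite(f"pics/{c}0.png",im[:,:,::-1]); print(c,vision.get_calibration(c))
    for l in("case","lid","hammer","tack_lifter","jar"):
        print(l,[(d["score"],d["extent"]) for d in vision.spot_in(c,l)][:2])
E
```

```text
pics
{'time': 0.0, 'joint_pos': array([ 1.17403338e+00,  5.33666065e-02,  1.61430180e+00,  2.06383516e-06,
        1.47600347e+00, -1.19012291e-01]), 'joint_vel': array([-0.00067808,  0.00061879,  0.00111619, -0.00079262, -0.00024099,
       -0.00183905]), 'joint_efforts': array([-2.87207724e-03, -3.93684411e+01, -3.70173383e+01, -2.89749187e-04,
        7.20647833e-03,  3.81323090e-06]), 'tool_pos': array([0.17113302, 0.60046204, 0.23005232]), 'tool_rot': array([ 0.56376502, -0.42634061,  0.56503612,  0.42560177]), 'contact_force': array([ 0.25016933, -0.07080421,  0.49584978]), 'ft_torque': array([-0.01073416,  0.0150969 , -0.017545  ]), 'gripper_width': 1.0009103424451802}
side {'camera_matrix': array([[396.02904047,   0.        , 321.16170911],
       [  0.        , 396.02904047, 197.83619714],
       [  0.        ,   0.        ,   1.        ]]), 'origin': array([0.34624343, 0.62887706, 0.45099895]), 'orientation': array([-0.16488991, -0.09793838,  0.47118077,  0.86093442])}
case [(0.68, [336.5, 133.9, 109.7, 120.5])]
lid [(0.72, [340.2, 117.5, 112.5, 90.8]), (0.27, [337.4, 134.4, 116.1, 124.2])]
hammer [(0.65, [269.5, 170.3, 55.6, 46.2])]
tack_lifter [(0.8, [420.2, 178.4, 6.2, 45.9])]
jar [(0.57, [287.1, 196.8, 32.3, 51.5])]
top {'camera_matrix': array([[366.30286704,   0.        , 319.71857553],
       [  0.        , 366.30286704, 196.36601557],
       [  0.        ,   0.        ,   1.        ]]), 'origin': array([0.48495237, 0.07656988, 0.73215988]), 'orientation': array([ 0.70532136,  0.0569832 , -0.07873268, -0.70219361])}
case [(0.58, [427.7, 195.9, 109.8, 146.5])]
lid [(0.92, [388.8, 194.5, 30.0, 138.4])]
hammer [(0.57, [401.9, 134.2, 116.9, 43.1])]
tack_lifter [(0.94, [431.1, 291.9, 106.1, 19.5]), (0.67, [388.4, 196.0, 33.2, 141.3])]
jar [(0.79, [322.6, 179.8, 32.9, 35.3]), (0.53, [402.8, 134.4, 121.3, 43.6])]
```

View pics/side0.png

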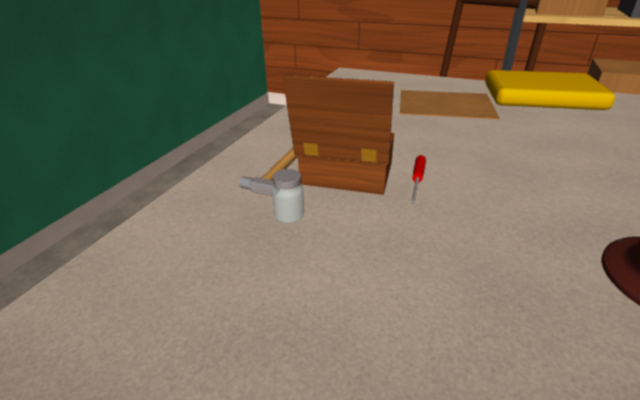

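View pics/top0.png

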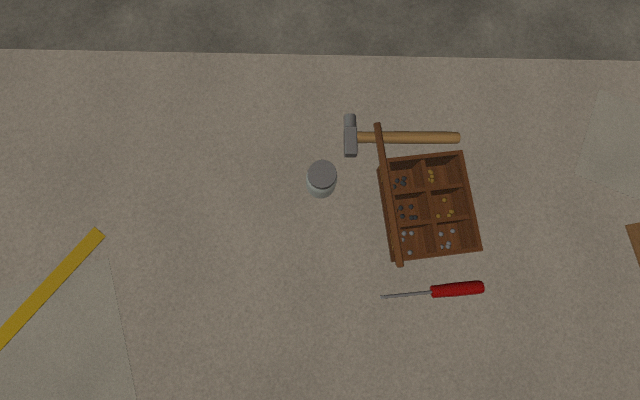

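```bash
python3 - <<'E'
import cv2
a=cv2.imread("pics/side0.png")[60:220,230:440];cv2.imwrite("pics/s0z.png",cv2.resize(a,None,fx=3.7,fy=3.7,interpolation=cv2.INTER_CUBIC))
a=cv2.imread("pics/top0.png")[100:310,310:500];cv2.imwrite("pics/t0z.png",cv2.resize(a,None,fx=2.8,fy=2.8,interpolation=cv2.INTER_CUBIC))
E
```

```text
(no output)
```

View pics/s0z.png

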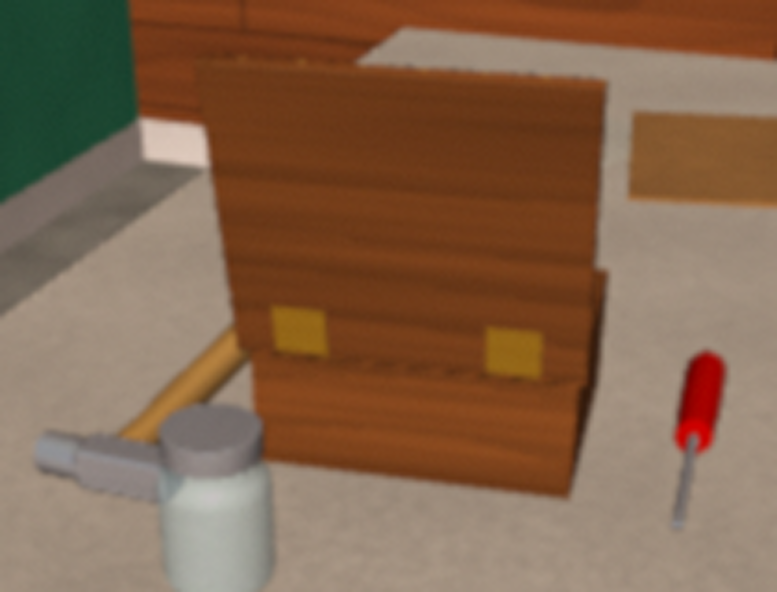

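View pics/t0z.png

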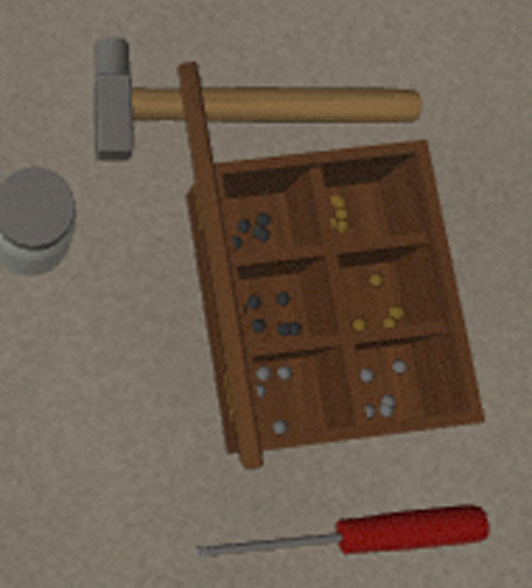

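```bash
cat > h.py <<'E'
import numpy as np
from scipy.spatial.transform import Rotation as R
from scipy.optimize import least_squares
CAL=None
def cal(c):
    from plant import vision
    k=vision.get_calibration(c); q=k["orientation"]
    return k["camera_matrix"],np.array(k["origin"]),R.from_quat([q[1],q[2],q[3],q[0]]).as_matrix()
_c={}
def proj(c,p):
    if c not in _c:_c[c]=cal(c)
    K,o,M=_c[c]; v=M.T@(np.asarray(p,float)-o); v=np.array([v[0],-v[1],-v[2]]); u=K@v; return u[:2]/u[2]
def ray_z(c,uv,z):
    if c not in _c:_c[c]=cal(c)
    K,o,M=_c[c]; v=np.linalg.inv(K)@[uv[0],uv[1],1]; d=M@[v[0],-v[1],-v[2]]; t=(z-o[2])/d[2]; return o+t*d
def case_pt(P,l):
    x,y,w=P[:3];l=np.asarray(l,float); return np.array([x+np.cos(w)*l[0]-np.sin(w)*l[1],y+np.sin(w)*l[0]+np.cos(w)*l[1],l[2]])
def lid_pt(P,th,r,y,t=0):
    # r from hinge along lid, t above top side from underside
    return case_pt(P,[.075-r*np.cos(th)+t*np.sin(th),y,.08+r*np.sin(th)+t*np.cos(th)])
E
cat > fit0.py <<'E'
from h import *
C=[("top",(-.075,-.095,.08),(462.5,150.4)),("top",(-.075,.095,.08),(482.9,250)),
("side",(.075,.095,0),(383.5,194.1)),("side",(.075,-.095,0),(300.8,184.3))]
L=[("top",.18,-.1,.01,(374,123)),("top",.18,-.1,0,(380.5,122.2)),("top",.18,.1,.01,(396.8,266.8)),("top",.18,.1,0,(403.6,265.7)),
("side",.18,-.1,.01,(284.1,77.6)),("side",.18,.1,.01,(393.5,81.6))]
def f(P):
    return np.concatenate([proj(c,case_pt(P,l))-uv for c,l,uv in C]+[proj(c,lid_pt(P,P[3],r,y,t))-uv for c,r,y,t,uv in L])
s=least_squares(f,[.48,-.1,1.6,1.77]); P=s.x
print(P); print(f(P).reshape(-1,2).round(1))
print("hinge",case_pt(P,(.075,0,.08)),"edge",lid_pt(P,P[3],.18,0))
j=ray_z("top",(322,172),.09);print("jar",j)
for n,uv in (("ham head1",(349.5,113)),("head2",(350,157)),("hend",(459,138)),("lt",(381,296)),("lend",(484,288))): print(n,ray_z("top",uv,.015))
E
python3 fit0.py
```

```text
[ 0.60021558 -0.14978685  1.69419868  1.79881184]
[[-0.  -0.8]
 [ 0.2  0.7]
 [ 1.1  0.2]
 [-0.8 -0.6]
 [-0.5 -0.7]
 [ 0.2 -1.2]
 [-0.3  0.5]
 [ 0.7  0.7]
 [-1.  -1.3]
 [ 1.1  1.6]]
hinge [ 0.59098388 -0.07535718  0.08      ] edge [ 0.58597561 -0.03497851  0.25534104]
jar [0.65500252 0.05274337 0.09      ]
ham head1 [ 0.8029156  -0.00762025  0.015     ]
head2 [ 0.70705606 -0.00729086  0.015     ]
hend [ 0.75080393 -0.23589541  0.015     ]
lt [ 0.43216704 -0.06255986  0.015     ]
lend [ 0.44693194 -0.26280346  0.015     ]
```

```bash
cat >> h.py <<'E'
P0=np.array([0.6002,-0.1498,1.6942])
ex=np.array([np.cos(P0[2]),np.sin(P0[2]),0]); ey=np.array([-np.sin(P0[2]),np.cos(P0[2]),0])
def quat(q): return R.from_quat([q[1],q[2],q[3],q[0]])
def st():
    from plant import manip
    return manip.state()
def to_case(p):
    d=np.asarray(p)-[P0[0],P0[1],0]; return np.array([d@ex,d@ey,p[2]])
def Rt(tau,s=1):
    f=np.sin(tau)*ex-np.cos(tau)*np.array([0,0,1.]); n=s*(np.cos(tau)*ex+np.sin(tau)*np.array([0,0,1.]))
    return R.from_matrix(np.stack([f,np.cross(n,f),n],1))
def show(tau=None,s=1):
    S=st(); p=to_case(S["tool_pos"]); M=quat(S["tool_rot"]).as_matrix()
    print("t",round(S["time"],3),"case-frame TCP cm",(p*100).round(2),"tau",round(np.degrees(np.arctan2(M[:,0]@ex,-M[2,0])),1),"F",S["contact_force"].round(2),"q",S["joint_pos"].round(2),"g",round(S["gripper_width"],2))
    return S
def dw(u,y,z):
    "world shift (cm) from measured TCP to case-frame point"
    return ((case_pt(P0,(u,y,z))-st()["tool_pos"])*100).round(2)
E
python3 - <<'E'
from h import *
S=show(); q=quat(S["tool_rot"]); print(q.as_matrix().round(3))
for s in(1,-1):
  for t in (0,15):
    print(s,t,(Rt(np.radians(t),s)*q.inv()).as_rotvec().round(3))
print(ex,ey); print(case_pt(P0,(.17,0,.3)),dw(.17,0,.3))
E
```

```text
t 0.6 case-frame TCP cm [79.79 33.31 23.13] tau 0.0 F [-0.36 -0.41 -0.7 ] q [ 1.17  0.05  1.61 -0.    1.48 -0.12] g 1.01
[[ 0.    -0.962  0.274]
 [ 0.     0.274  0.962]
 [-1.    -0.     0.   ]]
1 0 [-0.     0.     0.401]
1 15 [ 0.263 -0.02   0.399]
-1 0 [ 0.    0.   -2.74]
-1 15 [ 0.028  0.364 -2.719]
[-0.1230907   0.99239542  0.        ] [-0.99239542 -0.1230907   0.        ]
[0.57927458 0.01890722 0.3       ] [ 40.79 -58.21   6.87]
```

Request:
{"name": "servo_tool", "arguments": {
  "twist": [
    [0,0,0.025],
    [0,0,0.025],
    [0,0,0.025],
    [0,0,0.025],
    [0,0,0.025],
    [0,0,0.025],
    [0,0,0.025],
    [0,0,0.025]
  ],
  "xyz": [
    [1.5,-2,1],
    [2.6,-3.7,1],
    [2.6,-3.7,1],
    [2.6,-3.7,1],
    [2.6,-3.7,1],
    [2.6,-3.7,1],
    [2.6,-3.7,1],
    [2.6,-3.7,0]
  ],
  "fingers": [0,0,0,0,0,0,0,0]
}}

```text
time: 1.6
tool_pos: [0.3694, 0.321, 0.3028]
tool_rot: [0.52, -0.481, 0.518, 0.48]
contact_force: [-0.3, 0.6, -0.5]
gripper_width: 0.002
```

Request:
{"name": "servo_tool", "arguments": {
  "twist": [
    [0,0,0.025],
    [0,0,0.025],
    [0,0,0.025],
    [0,0,0.025],
    [0,0,0.025],
    [0,0,0.025],
    [0,0,0.025],
    [0,0,0.025]
  ],
  "xyz": [
    [2.6,-3.7,0],
    [2.6,-3.7,0],
    [2.6,-3.7,0],
    [2.6,-3.7,0],
    [2.6,-3.7,0],
    [2.6,-3.7,0],
    [2.6,-3.7,0],
    [1.5,-2,0]
  ],
  "fingers": [0,0,0,0,0,0,0,0]
}}

```text
time: 2.6
tool_pos: [0.5663, 0.0411, 0.3012]
tool_rot: [-0.469, 0.529, -0.469, -0.529]
contact_force: [-0.3, 0.4, -0.3]
gripper_width: -0.004
```

```bash
python3 - <<'E'
from h import *
S=show(); q=quat(S["tool_rot"]);print((Rt(0)*q.inv()).as_rotvec().round(3), dw(.17,0,.3))
E
```

```text
t 2.6 case-frame TCP cm [19.36  1.02 30.12] tau -0.0 F [-0.33  0.41 -0.3 ] q [-0.06 -0.12  1.66 -0.    1.6  -1.75] g -0.0
[0.    0.    0.002] [ 1.3  -2.22 -0.12]
```

Request:
{"name": "servo_tool", "arguments": {
  "twist": [
    [0,0,0],
    [0.15,0.019,0],
    [0.15,0.019,0],
    [0,0,0]
  ],
  "xyz": [
    [0.6,-1.1,0],
    [0.7,-1.1,0],
    [0,0,0],
    [0,0,0]
  ],
  "fingers": [0,0,0,0]
}}

```text
time: 3.1
tool_pos: [0.5781, 0.0196, 0.3003]
tool_rot: [0.534, -0.443, 0.394, 0.603]
contact_force: [0.1, -0.2, -0.2]
gripper_width: -0.001
```

```bash
python3 - <<'E'
from h import *
from plant import vision
import cv2
S=show(); q=quat(S["tool_rot"]);print((Rt(0)*q.inv()).as_rotvec().round(3), dw(.165,0,.3))
for c in("side","top"):
    im=vision.grab_frame(c); cv2.imwrite(f"pics/{c}1.png",im[:,:,::-1]); print(c,proj(c,S["tool_pos"]))
E
```

```text
t 3.1 case-frame TCP cm [17.09  0.1  30.03] tau 17.3 F [ 0.09 -0.16 -0.16] q [-0.23 -0.05  1.62  0.28  1.67 -1.91] g -0.0
[-0.299 -0.04   0.004] [ 0.17 -0.57 -0.03]
side [331.43621049  57.83476759]
top [355.79530483 189.25937021]
```

View pics/side1.png

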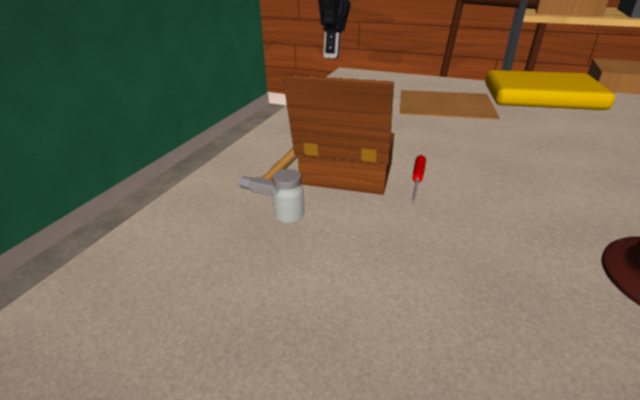

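View pics/top1.png

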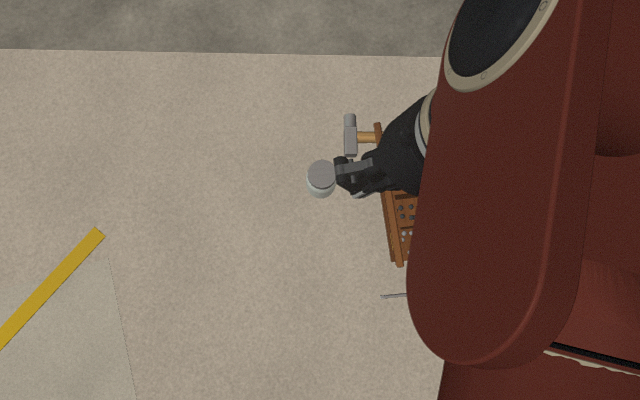

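Request:
{"name": "servo_tool", "arguments": {
  "twist": [
    [-0.15,-0.02,0.002],
    [-0.15,-0.02,0.002],
    [0,0,0],
    [0,0,0]
  ],
  "xyz": [
    [0.1,-0.3,-1.5],
    [0.1,-0.3,-3],
    [0,0,-3],
    [0,0,0]
  ],
  "fingers": [0,0,0,0]
}}

```text
time: 3.7
tool_pos: [0.5785, 0.017, 0.2239]
tool_rot: [0.466, -0.531, 0.467, 0.532]
contact_force: [-0.3, -0.8, 0.6]
gripper_width: 0.001
```

```bash
python3 - <<'E'
from h import *
from plant import vision
import cv2
S=show(); q=quat(S["tool_rot"]);print((Rt(0)*q.inv()).as_rotvec().round(3), dw(.0716,0,.225))
for c in("side",):
    im=vision.grab_frame(c); cv2.imwrite(f"pics/{c}2.png",im[:,:,::-1][20:220,200:440].repeat(3,0).repeat(3,1)); print(c,proj(c,S["tool_pos"]))
E
```

```text
t 3.7 case-frame TCP cm [16.82  0.1  22.39] tau 0.0 F [-0.27 -0.85  0.56] q [-0.1  -0.05  1.73 -0.    1.47 -1.8 ] g 0.0
[ 0.    -0.003 -0.006] [ 1.29 -9.57  0.11]
side [331.74030263 103.89281678]
```

View pics/side2.png

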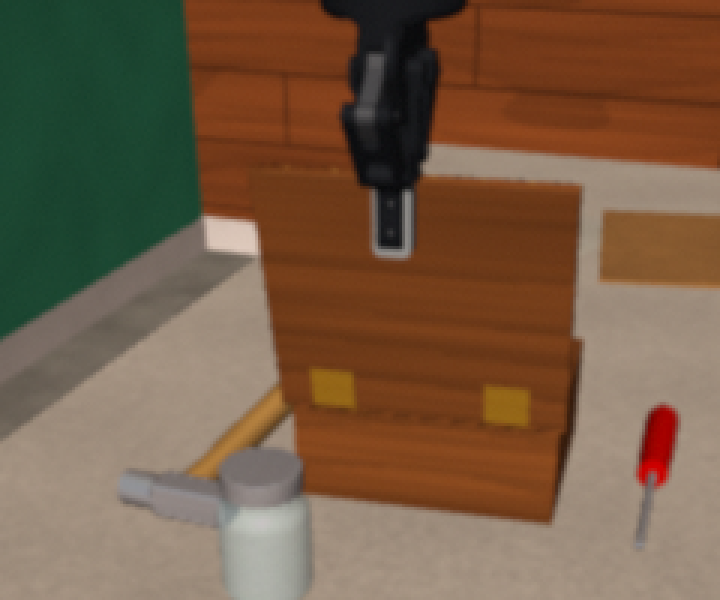

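Request:
{"name": "servo_tool", "arguments": {
  "twist": [
    [0,0,0],
    [0,0,0],
    [0,0,0],
    [0,0,0],
    [0,0,0],
    [0,0,0],
    [0,0,0],
    [0,0,0]
  ],
  "xyz": [
    [0.18,-1.4,1.2],
    [0.18,-1.4,0],
    [0.09,-0.7,0],
    [0.09,-0.7,0],
    [0.09,-0.7,0],
    [0.09,-0.7,0],
    [0.09,-0.7,0],
    [0.09,-0.7,0]
  ],
  "fingers": [0,0,0,0,0,0,0,0]
}}

```text
time: 4.75
tool_pos: [0.5893, -0.0554, 0.2381]
tool_rot: [-0.468, 0.531, -0.467, -0.53]
contact_force: [0.2, 0.9, 0.5]
gripper_width: -0.0
```

```bash
cat > snap.py <<'E'
import sys
from h import *
from plant import vision
import cv2
S=show(); im=vision.grab_frame("side"); cv2.imwrite(f"pics/{sys.argv[1]}.png",cv2.resize(im[:,:,::-1][20:220,200:440],None,fx=3,fy=3,interpolation=cv2.INTER_CUBIC))
for th in [float(a) for a in sys.argv[2:]]:
    print(th,[((proj("side",lid_pt(P0,th,.18,y,.01))-[200,20])*3).round(0) for y in(-.1,.1)])
E
python3 snap.py s3 1.8 1.6 1.5 1.4
```

```text
t 4.75 case-frame TCP cm [ 9.5  -0.08 23.81] tau -0.0 F [0.17 0.93 0.55] q [-0.22 -0.03  1.68  0.    1.49 -1.92] g -0.0
1.8 [array([249., 169.]), array([584., 190.])]
1.6 [array([268., 143.]), array([591., 161.])]
1.5 [array([277., 135.]), array([594., 152.])]
1.4 [array([286., 130.]), array([597., 147.])]
```

View pics/s3.png

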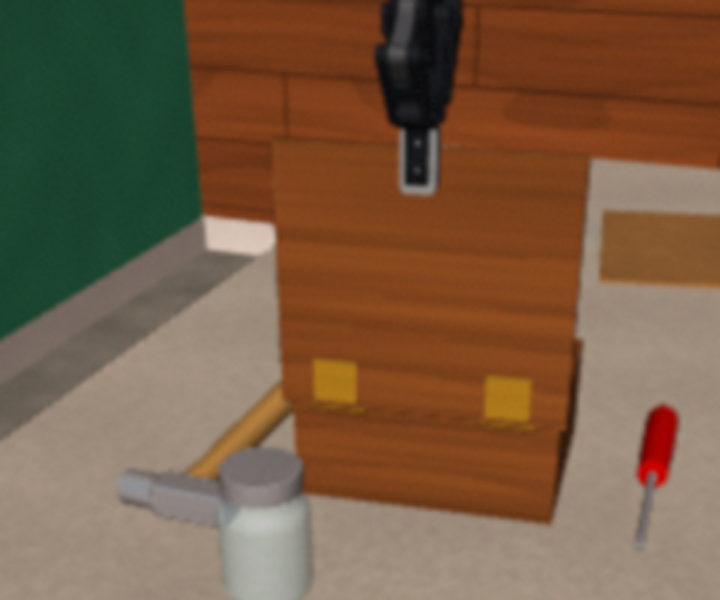

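Request:
{"name": "servo_tool", "arguments": {
  "twist": [
    [0,0,0],
    [0,0,0],
    [0,0,0],
    [0,0,0],
    [0,0,0]
  ],
  "xyz": [
    [0.06,-0.5,0],
    [0.06,-0.5,0],
    [0.06,-0.5,0],
    [0.06,-0.45,0],
    [0.04,-0.3,0]
  ],
  "fingers": [0,0,0,0,0]
}}

```text
time: 5.42
tool_pos: [0.5922, -0.0779, 0.2383]
tool_rot: [-0.468, 0.531, -0.467, -0.53]
contact_force: [0.5, 0.2, -0.5]
gripper_width: -0.003
```

```bash
python3 snap.py s4 1.5 1.45 1.4 1.35
```

```text
t 5.425 case-frame TCP cm [ 7.24 -0.09 23.83] tau -0.0 F [ 0.48  0.22 -0.51] q [-0.26 -0.02  1.67  0.    1.49 -1.95] g -0.0
1.5 [array([277., 135.]), array([594., 152.])]
1.45 [array([281., 132.]), array([596., 149.])]
1.4 [array([286., 130.]), array([597., 147.])]
1.35 [array([290., 128.]), array([599., 145.])]
```

View pics/s4.png

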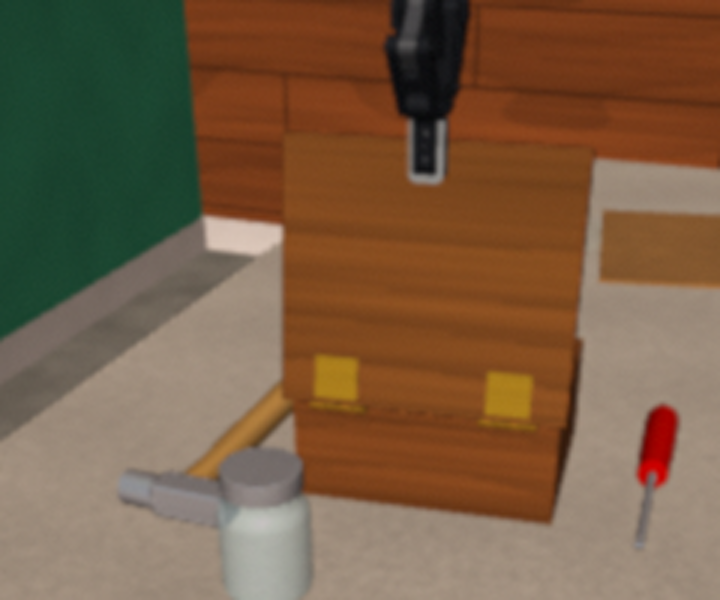

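Request:
{"name": "servo_tool", "arguments": {
  "twist": [
    [0,0,0],
    [0,0,0],
    [0.087,0.011,0],
    [0.087,0.011,0],
    [0.087,0.011,0],
    [0.087,0.011,0]
  ],
  "xyz": [
    [-0.15,1.2,0.5],
    [0,0,5],
    [0.62,-5,0.5],
    [0.74,-5.9,0],
    [0.25,-2,-3],
    [0,0,-5.5]
  ],
  "fingers": [0,0,0,0,0,0]
}}

```text
time: 6.22
tool_pos: [0.6088, -0.1967, 0.2162]
tool_rot: [0.544, -0.432, 0.377, 0.612]
contact_force: [0.6, 0.5, 0.3]
gripper_width: 0.005
```

```bash
python3 snap.py s5 1.4 1.35 1.3 1.25 1.2 1.1
```

```text
t 6.225 case-frame TCP cm [-4.76 -0.28 21.62] tau 20.0 F [0.56 0.54 0.27] q [-0.55  0.21  1.5   0.28  1.65 -2.25] g 0.0
1.4 [array([286., 130.]), array([597., 147.])]
1.35 [array([290., 128.]), array([599., 145.])]
1.3 [array([294., 128.]), array([600., 144.])]
1.25 [array([298., 128.]), array([601., 144.])]
1.2 [array([303., 129.]), array([602., 145.])]
1.1 [array([310., 132.]), array([603., 148.])]
```

View pics/s5.png

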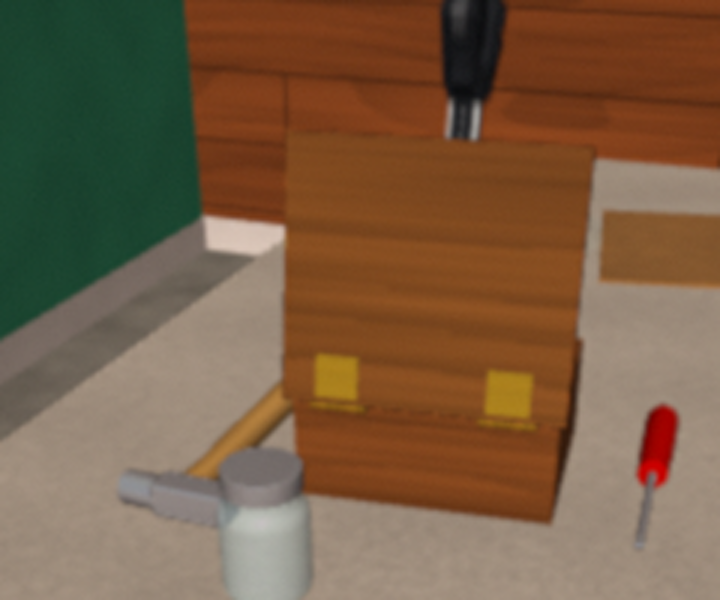

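Request:
{"name": "servo_tool", "arguments": {
  "twist": [
    [0,0,0],
    [0,0,0],
    [0,0,0],
    [0,0,0]
  ],
  "xyz": [
    [-0.15,0.6,-0.2],
    [-0.15,0.6,-0.2],
    [-0.15,0.6,-0.2],
    [-0.1,0.6,-0.1]
  ],
  "fingers": [0,0,0,0]
}}

```text
time: 6.78
tool_pos: [0.6019, -0.1695, 0.2083]
tool_rot: [0.542, -0.432, 0.378, 0.614]
contact_force: [-0.1, -0.8, 0.3]
gripper_width: -0.0
```

```bash
python3 snap.py s6 1.4 1.35 1.3 1.25 1.2 1.1; sleep 0
```

```text
t 6.775 case-frame TCP cm [-1.98  0.08 20.83] tau 20.0 F [-0.11 -0.83  0.32] q [-0.52  0.18  1.55  0.28  1.63 -2.23] g -0.0
1.4 [array([286., 130.]), array([597., 147.])]
1.35 [array([290., 128.]), array([599., 145.])]
1.3 [array([294., 128.]), array([600., 144.])]
1.25 [array([298., 128.]), array([601., 144.])]
1.2 [array([303., 129.]), array([602., 145.])]
1.1 [array([310., 132.]), array([603., 148.])]
```

View pics/s6.png

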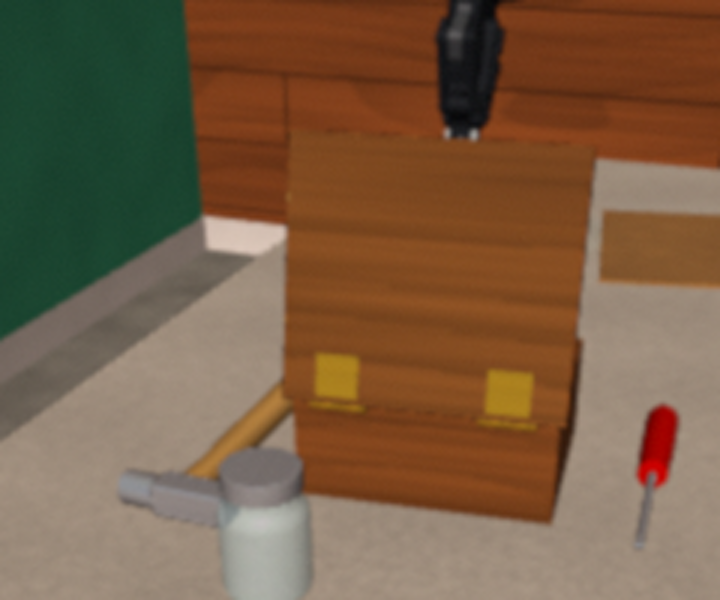

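Request:
{"name": "servo_tool", "arguments": {
  "twist": [
    [0,0,0],
    [0,0,0],
    [0,0,0],
    [0,0,0],
    [0,0,0]
  ],
  "xyz": [
    [0,0,0],
    [0,0,0],
    [0,0,0],
    [0,0,0],
    [0,0,0]
  ],
  "fingers": [0,0,0,0,0]
}}

```text
time: 7.45
tool_pos: [0.6013, -0.1706, 0.2062]
tool_rot: [0.542, -0.43, 0.378, 0.615]
contact_force: [0.0, -0.4, -0.4]
gripper_width: -0.001
```

```bash
python3 snap.py s7 1.3 1.25 1.2 1.1 1.05 1.0
```

```text
t 7.45 case-frame TCP cm [-2.08  0.15 20.62] tau 20.1 F [ 0.05 -0.39 -0.37] q [-0.52  0.18  1.55  0.28  1.63 -2.23] g -0.0
1.3 [array([294., 128.]), array([600., 144.])]
1.25 [array([298., 128.]), array([601., 144.])]
1.2 [array([303., 129.]), array([602., 145.])]
1.1 [array([310., 132.]), array([603., 148.])]
1.05 [array([314., 135.]), array([604., 151.])]
1.0 [array([317., 138.]), array([604., 154.])]
```

View pics/s7.png

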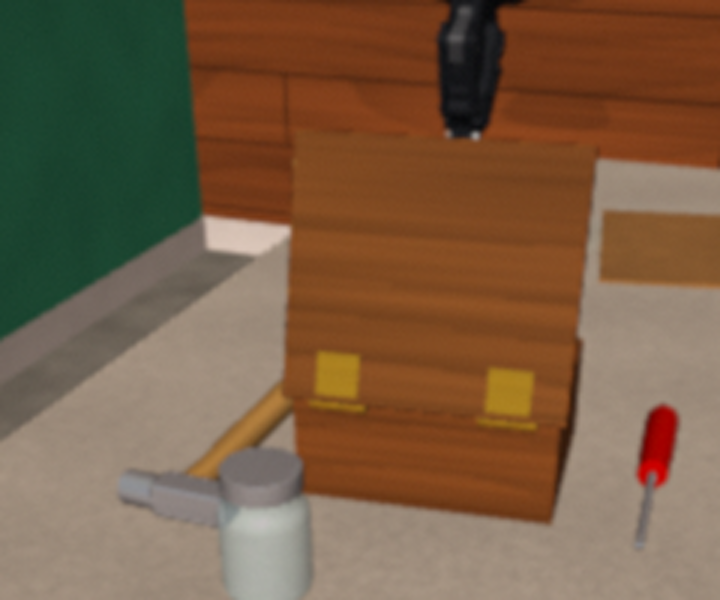

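Request:
{"name": "servo_tool", "arguments": {
  "twist": [
    [0,0,0],
    [0,0,0],
    [0,0,0],
    [0,0,0],
    [0,0,0]
  ],
  "xyz": [
    [0,0,0],
    [0,0,0],
    [0,0,0],
    [0,0,0],
    [0,0,0]
  ],
  "fingers": [0,0,0,0,0]
}}

```text
time: 8.12
tool_pos: [0.6013, -0.1705, 0.2063]
tool_rot: [0.542, -0.43, 0.378, 0.615]
contact_force: [-0.4, 0.6, 0.5]
gripper_width: -0.002
```

```bash
python3 snap.py s8  1.2 1.1 1.05 1.0
```

```text
t 8.125 case-frame TCP cm [-2.07  0.15 20.63] tau 20.1 F [-0.37  0.58  0.53] q [-0.52  0.18  1.55  0.28  1.63 -2.23] g -0.0
1.2 [array([303., 129.]), array([602., 145.])]
1.1 [array([310., 132.]), array([603., 148.])]
1.05 [array([314., 135.]), array([604., 151.])]
1.0 [array([317., 138.]), array([604., 154.])]
```

View pics/s8.png

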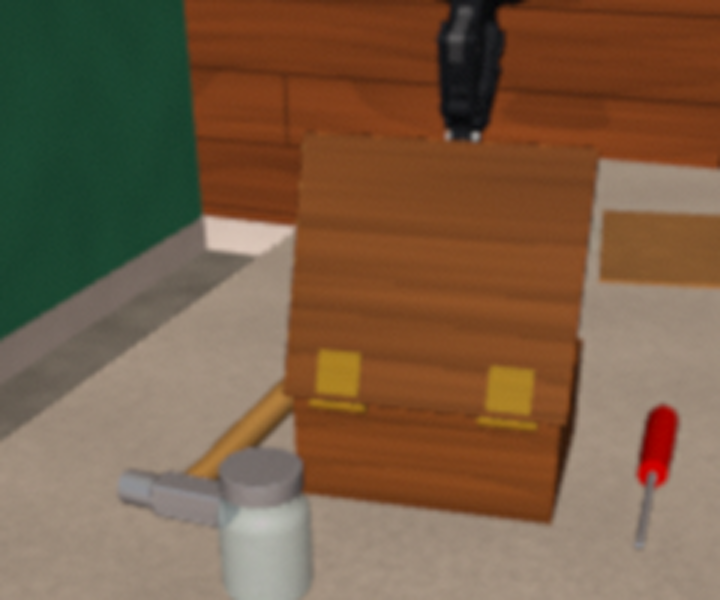

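Request:
{"name": "servo_tool", "arguments": {
  "twist": [
    [0,0,0],
    [0,0,0],
    [0,0,0],
    [0,0,0],
    [0,0,0]
  ],
  "xyz": [
    [0,0,0],
    [0,0,0],
    [0,0,0],
    [0,0,0],
    [0,0,0]
  ],
  "fingers": [0,0,0,0,0]
}}

```text
time: 8.8
tool_pos: [0.6013, -0.1706, 0.2062]
tool_rot: [0.542, -0.43, 0.378, 0.614]
contact_force: [0.2, -1.1, -0.5]
gripper_width: 0.0
```

```bash
python3 snap.py s9  1.2 1.1 1.05 1.0
```

```text
t 8.8 case-frame TCP cm [-2.08  0.15 20.62] tau 20.1 F [ 0.21 -1.07 -0.48] q [-0.52  0.18  1.55  0.28  1.63 -2.23] g 0.0
1.2 [array([303., 129.]), array([602., 145.])]
1.1 [array([310., 132.]), array([603., 148.])]
1.05 [array([314., 135.]), array([604., 151.])]
1.0 [array([317., 138.]), array([604., 154.])]
```

View pics/s9.png

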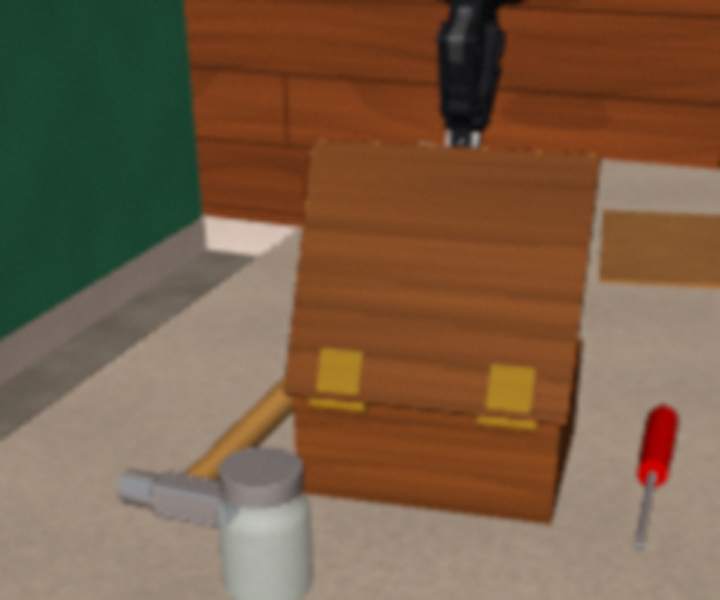

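Request:
{"name": "servo_tool", "arguments": {
  "twist": [
    [0,0,0],
    [0,0,0],
    [0,0,0]
  ],
  "xyz": [
    [0,0,0],
    [0,0,0],
    [0,0,0]
  ],
  "fingers": [0,0,0]
}}

```text
time: 9.22
tool_pos: [0.6013, -0.1705, 0.2063]
tool_rot: [0.542, -0.43, 0.378, 0.615]
contact_force: [0.2, 0.2, -1.0]
gripper_width: -0.001
```

```bash
python3 snap.py s10 1.05 1.0 .95 .9; python3 - <<'E'
from h import *
# plan lowering
prev=None
p0=to_case(st()["tool_pos"])
N=10
for th in [1.03,.9,.8,.7,.6,.5,.4,.3,.2,.1,.0]:
    tau=np.radians(20+25*(1.03-th)/1.03); d=.022; h=.0145
    e=np.array([.075-.18*np.cos(th),.08+.18*np.sin(th)])
    f=np.array([np.sin(tau),-np.cos(tau)]); n=np.array([np.cos(tau),np.sin(tau)])
    T=e+f*d-n*h
    if prev is not None:
        D=(T-prev[0])*100; print(th,"T",(T*100).round(2),"d uz",D.round(2),"world",np.round([D[0]*ex[0],D[0]*ex[1],D[1]],2),"dtau",round(tau-prev[1],3))
    else: print(th,(T*100).round(2),p0*100)
    prev=(T,tau)
E
```

```text
t 9.225 case-frame TCP cm [-2.07  0.15 20.63] tau 20.1 F [ 0.24  0.23 -1.01] q [-0.52  0.18  1.55  0.28  1.63 -2.23] g -0.0
1.05 [array([314., 135.]), array([604., 151.])]
1.0 [array([317., 138.]), array([604., 154.])]
0.95 [array([321., 142.]), array([605., 158.])]
0.9 [array([324., 147.]), array([605., 163.])]
1.03 [-2.38 20.87] [-2.06712902  0.14547919 20.63252083]
0.9 T [-4.16 19.51] d uz [-1.78 -1.36] world [ 0.22 -1.77 -1.36] dtau 0.055
0.8 T [-5.4 18.3] d uz [-1.24 -1.2 ] world [ 0.15 -1.23 -1.2 ] dtau 0.042
0.7 T [-6.51 16.97] d uz [-1.12 -1.33] world [ 0.14 -1.11 -1.33] dtau 0.042
0.6 T [-7.49 15.53] d uz [-0.98 -1.44] world [ 0.12 -0.97 -1.44] dtau 0.042
0.5 T [-8.32 13.99] d uz [-0.83 -1.54] world [ 0.1  -0.82 -1.54] dtau 0.042
0.4 T [-8.99 12.38] d uz [-0.67 -1.62] world [ 0.08 -0.67 -1.62] dtau 0.042
0.3 T [-9.5  10.69] d uz [-0.51 -1.68] world [ 0.06 -0.5  -1.68] dtau 0.042
0.2 T [-9.83  8.96] d uz [-0.33 -1.73] world [ 0.04 -0.33 -1.73] dtau 0.042
0.1 T [-9.99  7.2 ] d uz [-0.16 -1.76] world [ 0.02 -0.16 -1.76] dtau 0.042
0.0 T [-9.97  5.42] d uz [ 0.02 -1.78] world [-0.    0.02 -1.78] dtau 0.042
```

View pics/s10.png

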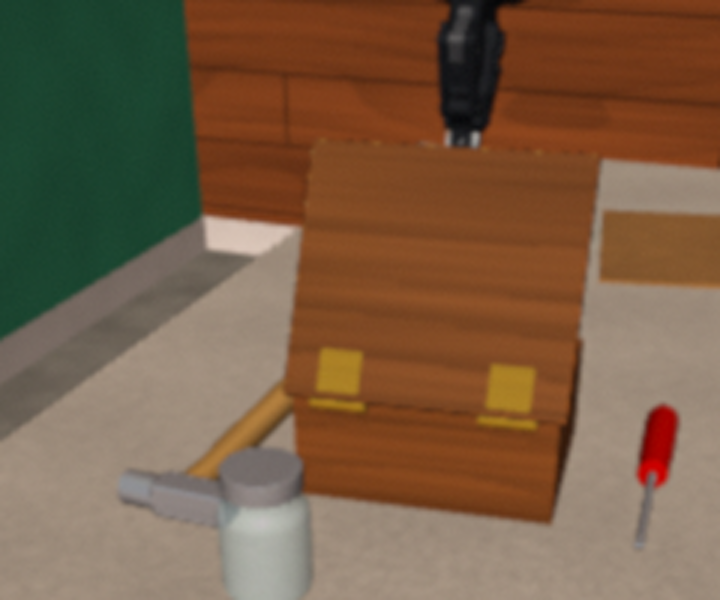

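Request:
{"name": "servo_tool", "arguments": {
  "twist": [
    [0.007,0.001,0],
    [0.007,0.001,0],
    [0.007,0.001,0],
    [0.007,0.001,0],
    [0.007,0.001,0],
    [0.007,0.001,0],
    [0.007,0.001,0],
    [0.007,0.001,0]
  ],
  "xyz": [
    [0.03,-0.22,-0.17],
    [0.03,-0.22,-0.17],
    [0.03,-0.22,-0.17],
    [0.03,-0.22,-0.17],
    [0.03,-0.22,-0.17],
    [0.03,-0.22,-0.17],
    [0.03,-0.22,-0.17],
    [0.03,-0.22,-0.17]
  ],
  "fingers": [0,0,0,0,0,0,0,0]
}}

```text
time: 10.28
tool_pos: [0.6036, -0.1882, 0.1925]
tool_rot: [0.553, -0.412, 0.363, 0.627]
contact_force: [0.3, -0.6, -1.2]
gripper_width: 0.001
```

```bash
python3 snap.py s11 1.0 .95 .9 .85 .8
```

```text
t 10.275 case-frame TCP cm [-3.85  0.13 19.25] tau 23.4 F [ 0.32 -0.6  -1.19] q [-0.56  0.23  1.52  0.31  1.65 -2.27] g 0.0
1.0 [array([317., 138.]), array([604., 154.])]
0.95 [array([321., 142.]), array([605., 158.])]
0.9 [array([324., 147.]), array([605., 163.])]
0.85 [array([327., 152.]), array([605., 168.])]
0.8 [array([330., 157.]), array([605., 173.])]
```

View pics/s11.png

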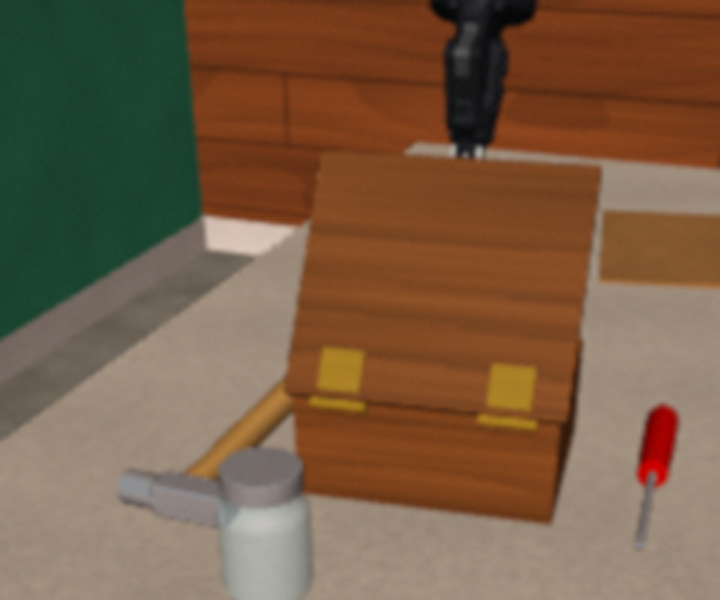

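Request:
{"name": "servo_tool", "arguments": {
  "twist": [
    [0.0105,0.0013,0],
    [0.0105,0.0013,0],
    [0.0105,0.0013,0],
    [0.0105,0.0013,0],
    [0.0105,0.0013,0],
    [0.0105,0.0013,0],
    [0.0105,0.0013,0],
    [0.0105,0.0013,0]
  ],
  "xyz": [
    [0.04,-0.31,-0.3],
    [0.04,-0.31,-0.3],
    [0.04,-0.3,-0.3],
    [0.04,-0.3,-0.31],
    [0.04,-0.29,-0.32],
    [0.03,-0.29,-0.33],
    [0.03,-0.28,-0.33],
    [0.03,-0.27,-0.34]
  ],
  "fingers": [0,0,0,0,0,0,0,0]
}}

```text
time: 11.32
tool_pos: [0.6066, -0.2117, 0.1671]
tool_rot: [0.568, -0.385, 0.339, 0.644]
contact_force: [0.8, -0.3, -0.7]
gripper_width: 0.002
```

```bash
python3 snap.py s12 .8 .75 .7 .65
```

```text
t 11.325 case-frame TCP cm [-6.22  0.13 16.71] tau 28.2 F [ 0.77 -0.32 -0.69] q [-0.61  0.32  1.48  0.36  1.68 -2.33] g 0.0
0.8 [array([330., 157.]), array([605., 173.])]
0.75 [array([333., 163.]), array([606., 180.])]
0.7 [array([335., 169.]), array([606., 186.])]
0.65 [array([338., 176.]), array([605., 193.])]
```

View pics/s12.png

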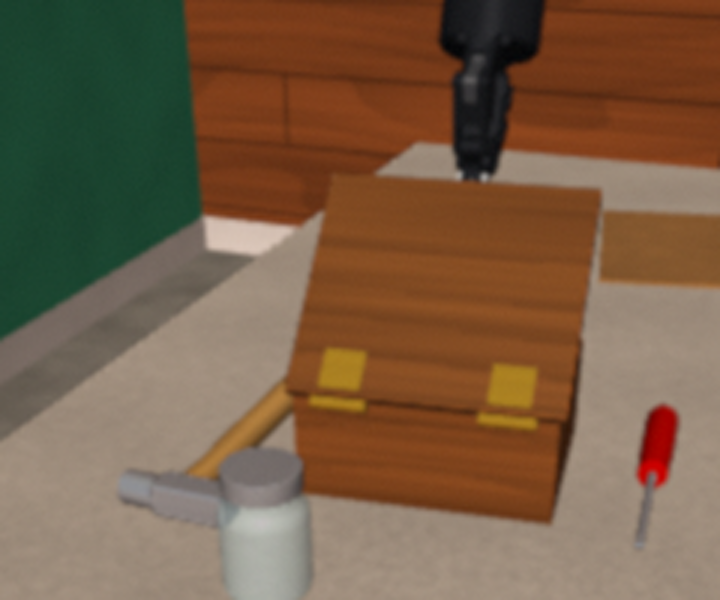

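Request:
{"name": "servo_tool", "arguments": {
  "twist": [
    [0.0105,0.0013,0],
    [0.0105,0.0013,0],
    [0.0105,0.0013,0],
    [0.0105,0.0013,0],
    [0.0105,0.0013,0],
    [0.0105,0.0013,0],
    [0.0105,0.0013,0],
    [0.0105,0.0013,0]
  ],
  "xyz": [
    [0.03,-0.26,-0.35],
    [0.03,-0.25,-0.36],
    [0.03,-0.24,-0.36],
    [0.03,-0.23,-0.37],
    [0.03,-0.22,-0.38],
    [0.03,-0.21,-0.38],
    [0.03,-0.2,-0.39],
    [0.02,-0.19,-0.39]
  ],
  "fingers": [0,0,0,0,0,0,0,0]
}}

```text
time: 12.38
tool_pos: [0.6089, -0.2297, 0.1373]
tool_rot: [0.582, -0.358, 0.315, 0.659]
contact_force: [0.9, -0.1, 0.4]
gripper_width: 0.003
```

```bash
python3 snap.py s13 .55 .5 .45 
```

```text
t 12.375 case-frame TCP cm [-8.03  0.12 13.73] tau 33.1 F [ 0.93 -0.1   0.44] q [-0.65  0.41  1.44  0.41  1.71 -2.37] g 0.0
0.55 [array([342., 191.]), array([605., 208.])]
0.5 [array([344., 199.]), array([605., 216.])]
0.45 [array([346., 207.]), array([604., 225.])]
```

View pics/s13.png

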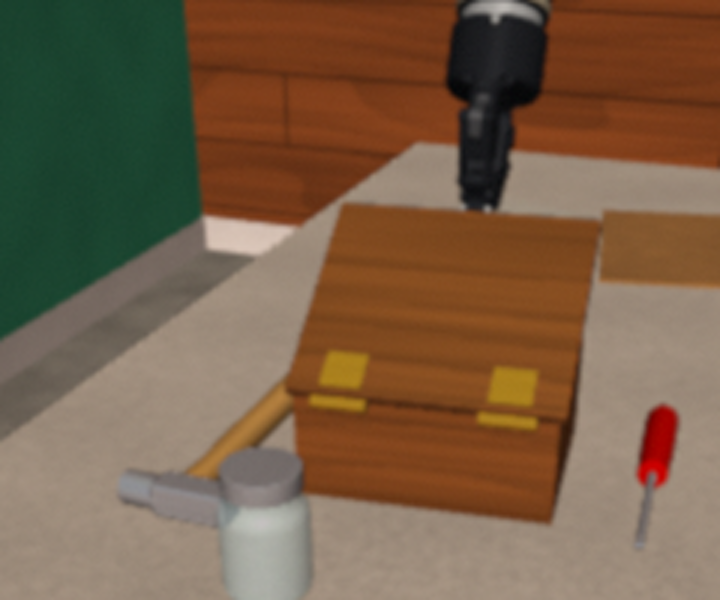

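Request:
{"name": "servo_tool", "arguments": {
  "twist": [
    [0.0105,0.0013,0],
    [0.0105,0.0013,0],
    [0.0105,0.0013,0],
    [0.0105,0.0013,0],
    [0.0105,0.0013,0],
    [0.0105,0.0013,0],
    [0.0105,0.0013,0],
    [0.0105,0.0013,0]
  ],
  "xyz": [
    [0.02,-0.18,-0.4],
    [0.02,-0.17,-0.4],
    [0.02,-0.17,-0.41],
    [0.02,-0.16,-0.41],
    [0.02,-0.15,-0.42],
    [0.02,-0.13,-0.42],
    [0.02,-0.13,-0.42],
    [0.01,-0.12,-0.42]
  ],
  "fingers": [0,0,0,0,0,0,0,0]
}}

```text
time: 13.42
tool_pos: [0.6103, -0.2417, 0.1042]
tool_rot: [0.594, -0.33, 0.29, 0.674]
contact_force: [-0.3, 0.3, -1.3]
gripper_width: 0.001
```

```bash
python3 snap.py s14 .35 .3 .25 
```

```text
t 13.425 case-frame TCP cm [-9.25  0.13 10.42] tau 37.9 F [-0.28  0.34 -1.31] q [-0.68  0.5   1.4   0.45  1.73 -2.41] g 0.0
0.35 [array([349., 224.]), array([603., 243.])]
0.3 [array([350., 233.]), array([602., 252.])]
0.25 [array([352., 242.]), array([602., 261.])]
```

View pics/s14.png

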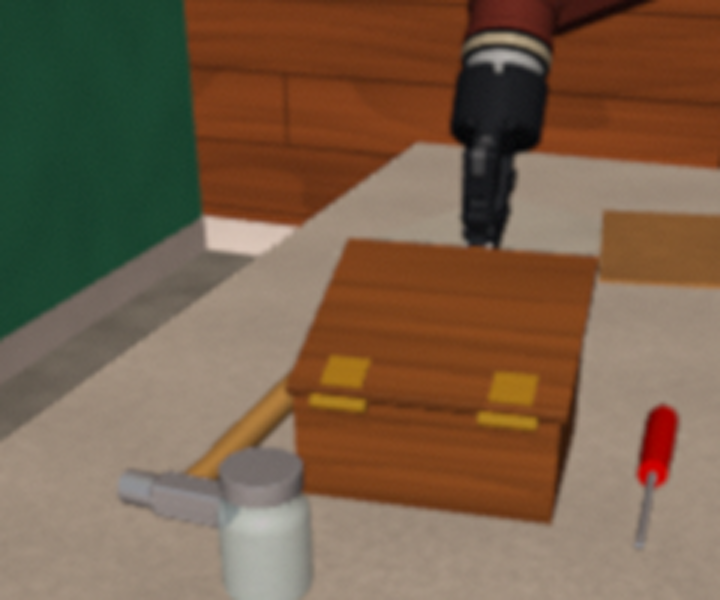

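Request:
{"name": "servo_tool", "arguments": {
  "twist": [
    [0.0105,0.0013,0],
    [0.0105,0.0013,0],
    [0.0105,0.0013,0],
    [0.0105,0.0013,0],
    [0.0105,0.0013,0],
    [0.0105,0.0013,0],
    [0.0105,0.0013,0],
    [0.01,0.0013,0]
  ],
  "xyz": [
    [0.01,-0.1,-0.42],
    [0.01,-0.09,-0.4],
    [0.01,-0.08,-0.39],
    [0.01,-0.07,-0.37],
    [0.01,-0.06,-0.35],
    [0.01,-0.05,-0.33],
    [0,-0.04,-0.31],
    [0,-0.03,-0.29]
  ],
  "fingers": [0,0,0,0,0,0,0,0]
}}

```text
time: 14.48
tool_pos: [0.611, -0.2469, 0.0758]
tool_rot: [0.606, -0.301, 0.265, 0.687]
contact_force: [0.3, -0.2, -1.5]
gripper_width: 0.0
```

```bash
python3 snap.py s15 .2 .15 .1 .05 0
```

```text
t 14.475 case-frame TCP cm [-9.77  0.13  7.58] tau 42.7 F [ 0.25 -0.21 -1.53] q [-0.7   0.58  1.37  0.49  1.76 -2.44] g 0.0
0.2 [array([353., 252.]), array([601., 271.])]
0.15 [array([354., 261.]), array([600., 281.])]
0.1 [array([354., 271.]), array([599., 291.])]
0.05 [array([355., 281.]), array([598., 301.])]
0.0 [array([355., 291.]), array([598., 312.])]
```

View pics/s15.png

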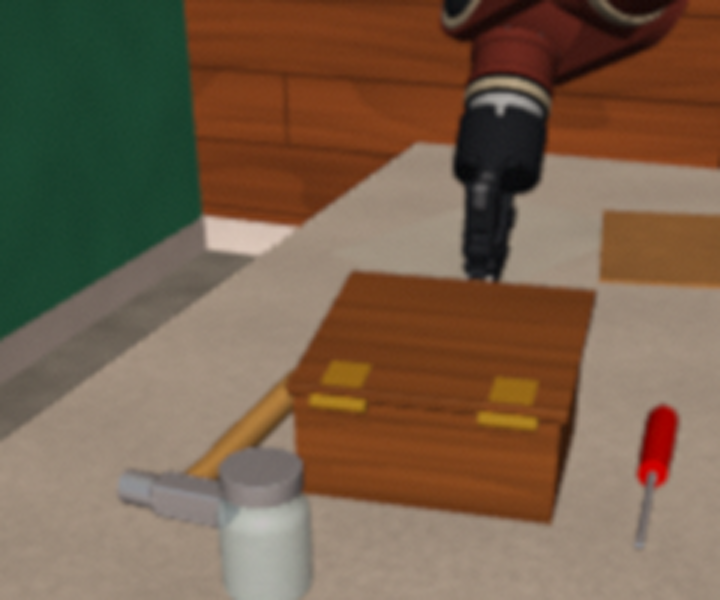

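Request:
{"name": "servo_tool", "arguments": {
  "twist": [
    [0,0,0],
    [0,0,0],
    [0,0,0],
    [0,0,0],
    [0,0,0],
    [0,0,0],
    [0,0,0],
    [0,0,0]
  ],
  "xyz": [
    [0,0,-0.25],
    [0,0,-0.25],
    [0,0,-0.22],
    [0,0,-0.2],
    [0,0,-0.18],
    [0,0,-0.15],
    [0,0,-0.15],
    [0,0,-0.15]
  ],
  "fingers": [0,0,0,0,0,0,0,0]
}}

```text
time: 15.52
tool_pos: [0.6112, -0.2478, 0.0606]
tool_rot: [0.606, -0.302, 0.265, 0.686]
contact_force: [0.7, -5.2, -0.3]
gripper_width: -0.001
```

```bash
python3 snap.py s16  .05 0.03 0.01 0
```

```text
t 15.525 case-frame TCP cm [-9.86  0.12  6.06] tau 42.6 F [ 0.73 -5.18 -0.29] q [-0.7   0.6   1.37  0.49  1.74 -2.45] g -0.0
0.05 [array([355., 281.]), array([598., 301.])]
0.03 [array([355., 285.]), array([598., 305.])]
0.01 [array([355., 289.]), array([598., 309.])]
0.0 [array([355., 291.]), array([598., 312.])]
```

View pics/s16.png

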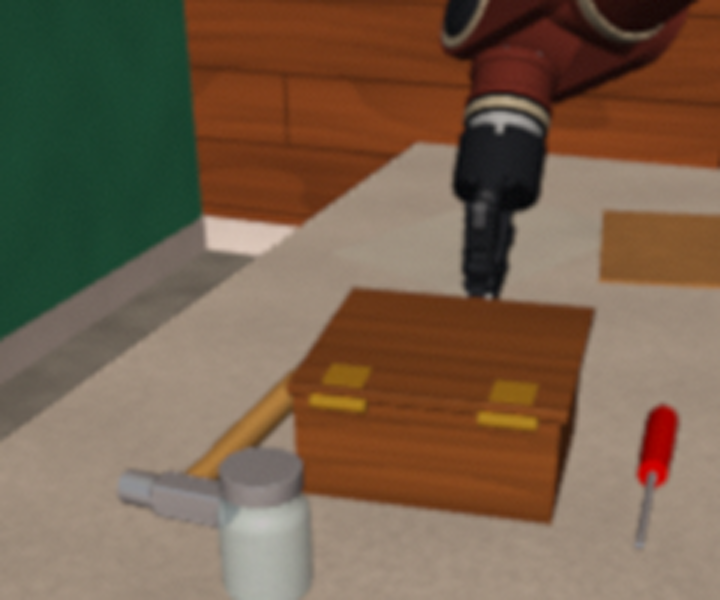

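Request:
{"name": "servo_tool", "arguments": {
  "twist": [
    [0,0,0],
    [0,0,0],
    [0,0,0]
  ],
  "xyz": [
    [0.01,-0.1,0],
    [0.01,-0.1,0],
    [0,0,0]
  ],
  "fingers": [0,0,0]
}}

```text
time: 15.95
tool_pos: [0.6111, -0.2483, 0.0603]
tool_rot: [0.606, -0.301, 0.265, 0.687]
contact_force: [0.3, -0.5, -2.2]
gripper_width: 0.001
```

```bash
python3 snap.py s17  .05 0.03 0.01 0; python3 - <<'E'
from plant import vision
import cv2
im=vision.grab_frame("top"); cv2.imwrite("pics/top17.png",im[:,:,::-1])
E
```

```text
t 15.95 case-frame TCP cm [-9.91  0.13  6.03] tau 42.8 F [ 0.31 -0.53 -2.19] q [-0.7   0.6   1.37  0.49  1.75 -2.45] g 0.0
0.05 [array([355., 281.]), array([598., 301.])]
0.03 [array([355., 285.]), array([598., 305.])]
0.01 [array([355., 289.]), array([598., 309.])]
0.0 [array([355., 291.]), array([598., 312.])]
```

View pics/s17.png

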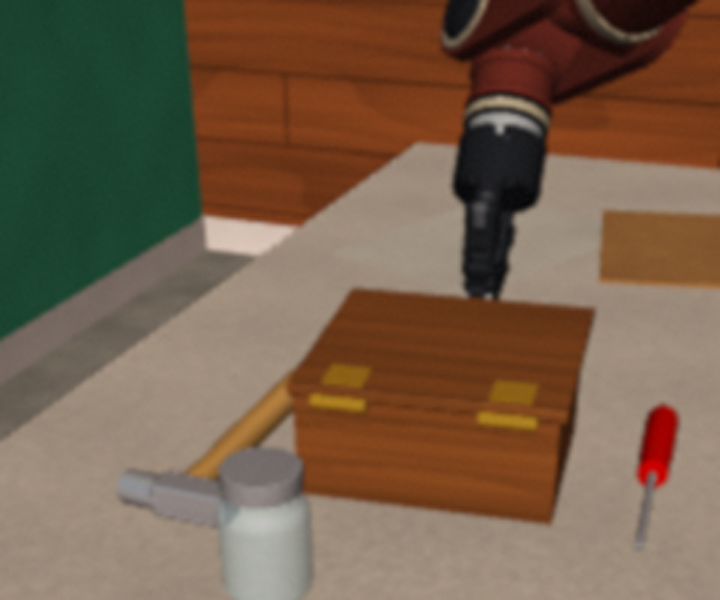

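View pics/top17.png

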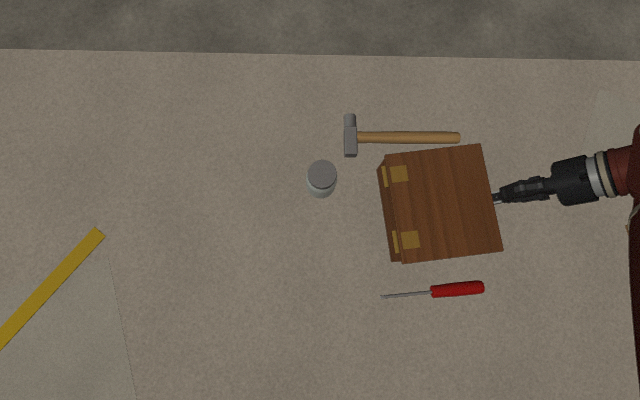

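Request:
{"name": "servo_tool", "arguments": {
  "twist": [
    [0,0,0],
    [0,0,0],
    [0,0,0],
    [0,0,0],
    [0,0,0],
    [0,0,0]
  ],
  "xyz": [
    [0.01,-0.05,-0.07],
    [0.01,-0.05,-0.07],
    [0.01,-0.05,-0.07],
    [0.01,-0.05,-0.07],
    [0.01,-0.05,-0.07],
    [0,0,0]
  ],
  "fingers": [0,0,0,0,0,0]
}}

```text
time: 16.8
tool_pos: [0.6118, -0.2514, 0.0572]
tool_rot: [0.606, -0.301, 0.265, 0.687]
contact_force: [-0.1, -0.1, 0.4]
gripper_width: -0.002
```

```bash
python3 snap.py s18  .05 0.03 0.01 0
```

```text
t 16.8 case-frame TCP cm [-10.23   0.1    5.72] tau 42.7 F [-0.13 -0.12  0.39] q [-0.7   0.61  1.36  0.49  1.75 -2.46] g -0.0
0.05 [array([355., 281.]), array([598., 301.])]
0.03 [array([355., 285.]), array([598., 305.])]
0.01 [array([355., 289.]), array([598., 309.])]
0.0 [array([355., 291.]), array([598., 312.])]
```

View pics/s18.png

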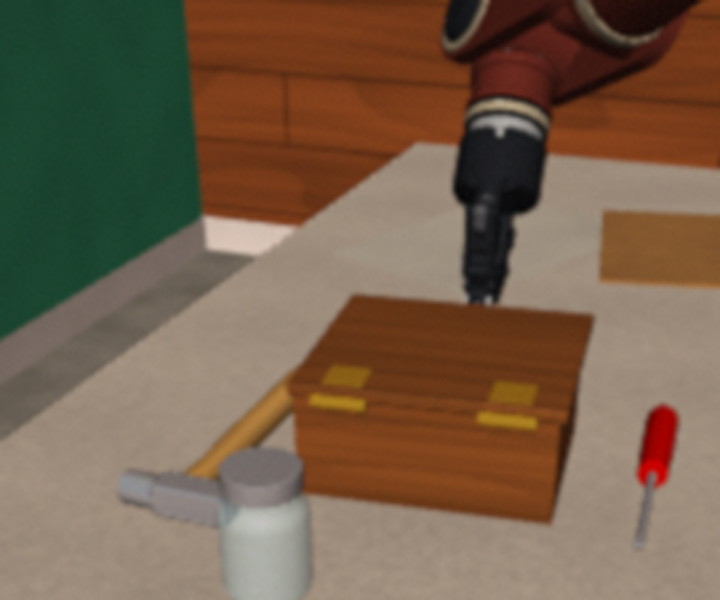

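Request:
{"name": "servo_tool", "arguments": {
  "twist": [
    [0,0,0],
    [0,0,0],
    [0,0,0],
    [0,0,0],
    [0,0,0],
    [0,0,0]
  ],
  "xyz": [
    [0.01,-0.06,-0.07],
    [0.01,-0.06,-0.07],
    [0.01,-0.08,-0.08],
    [0.01,-0.1,-0.1],
    [0.02,-0.15,-0.12],
    [0.02,-0.15,-0.12]
  ],
  "fingers": [0,0,0,0,0,0]
}}

```text
time: 17.6
tool_pos: [0.6125, -0.2575, 0.0513]
tool_rot: [0.606, -0.301, 0.265, 0.687]
contact_force: [0.6, -0.6, 0.7]
gripper_width: 0.004
```

```bash
python3 snap.py s19; python3 - <<'E'
import cv2,numpy as np
a=cv2.imread("pics/s18.png");b=cv2.imread("pics/s19.png")
cv2.imwrite("pics/cmp.png",np.vstack([a[270:420,280:620],b[270:420,280:620]]).repeat(1,0))
E
```

```text
t 17.6 case-frame TCP cm [-10.84   0.11   5.13] tau 42.7 F [ 0.63 -0.56  0.69] q [-0.71  0.62  1.35  0.48  1.74 -2.46] g 0.0
```

View pics/cmp.png

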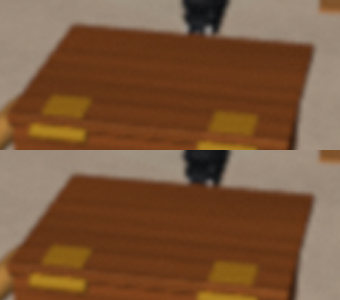

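Request:
{"name": "servo_tool", "arguments": {
  "twist": [
    [0,0,0],
    [0,0,0],
    [0,0,0],
    [0,0,0],
    [0,0,0],
    [0,0,0],
    [0,0,0],
    [0,0,0]
  ],
  "xyz": [
    [0.06,-0.5,-0.1],
    [0.12,-1,0],
    [0.25,-2,0],
    [0.37,-3,0],
    [0.37,-3,1],
    [0,-1,3],
    [0,0,4],
    [0,0,4]
  ],
  "fingers": [0,0,0,0,0,0,0,0]
}}

```text
time: 18.65
tool_pos: [0.6239, -0.3633, 0.1713]
tool_rot: [0.606, -0.301, 0.265, 0.687]
contact_force: [0.3, -0.3, 0.3]
gripper_width: -0.001
```

Request:
{"name": "servo_tool", "arguments": {
  "twist": [
    [0,0,0],
    [0,0,0],
    [0,0,0]
  ],
  "xyz": [
    [0,0,2],
    [0,0,0],
    [0,0,0]
  ],
  "fingers": [0,0,0]
}}

```text
time: 19.02
tool_pos: [0.6236, -0.362, 0.1881]
tool_rot: [0.606, -0.3, 0.265, 0.687]
contact_force: [0.9, 0.3, 0.2]
gripper_width: 0.003
```

```bash
python3 snap.py s20 0; python3 - <<'E'
from plant import vision
import cv2,numpy as np
im=vision.grab_frame("top"); cv2.imwrite("pics/top20.png",im[:,:,::-1])
from h import *
for l in("case","lid","hammer","tack_lifter","jar"):
        print(l,[(d["score"],d["extent"]) for d in vision.spot_in("top",l)][:1])
for y in(-.1,.1): print("pred lid edge top",proj("top",lid_pt(P0,0,.18,y,.01)))
a=cv2.imread("pics/top0.png");b=cv2.imread("pics/top20.png")
cv2.imwrite("pics/cmp2.png",cv2.resize(np.hstack([a[90:320,300:510],b[90:320,300:510]]),None,fx=1.9,fy=1.9))
E
```

```text
t 19.025 case-frame TCP cm [-21.34   0.29  18.81] tau 42.8 F [0.86 0.27 0.23] q [-0.79  0.65  1.07  0.47  2.01 -2.41] g 0.0
0.0 [array([355., 291.]), array([598., 312.])]
case [(0.75, [438.1, 204.2, 124.9, 116.2])]
lid [(0.95, [444.0, 203.3, 117.8, 116.8])]
hammer [(0.72, [402.3, 133.8, 120.2, 41.1])]
tack_lifter [(0.76, [431.6, 290.3, 103.4, 20.2])]
jar [(0.75, [323.6, 179.4, 33.3, 38.7])]
pred lid edge top [479.79100456 143.67634956]
pred lid edge top [502.79744836 251.23149759]
```

View pics/s20.png

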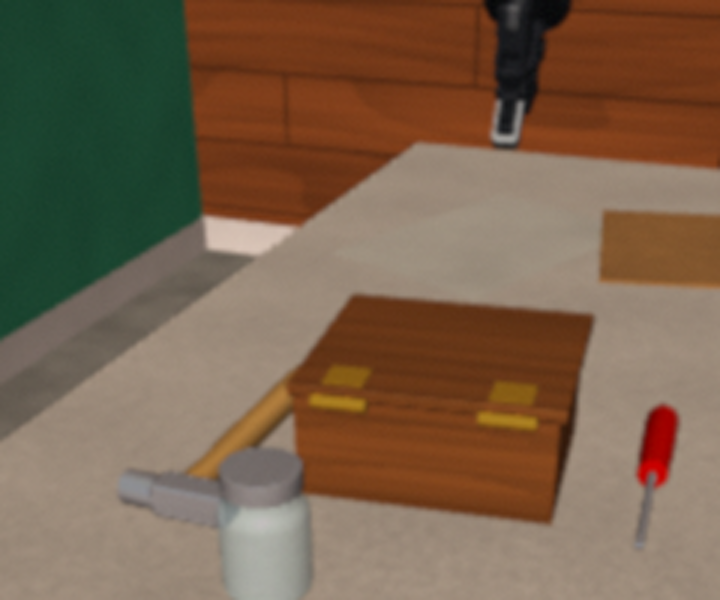

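View pics/cmp2.png

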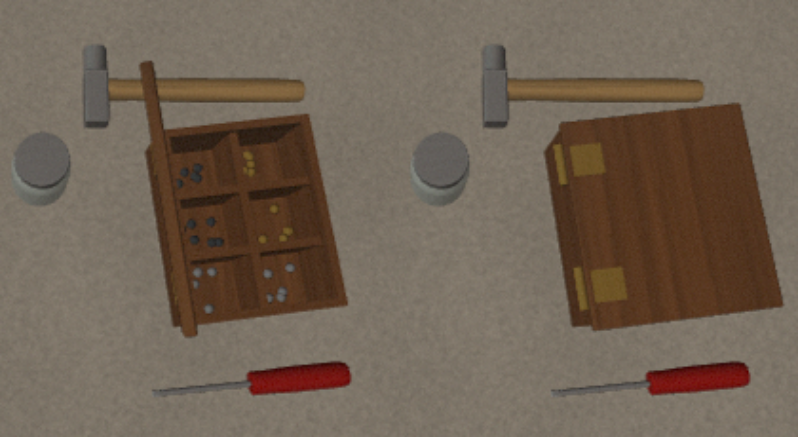

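The side view shows the lid flat on the case, with its free corners at (353,295) and (593,315), the same as before I withdrew. The top view shows the case, hammer, tack lifter and jar where they started. The tool is clear of everything, so I am handing the job in.

```bash
python3 - <<'E'
from plant import job
print(job.job_done())
E
```

```text
the job is handed in; nothing more can be done
None
```

The case is shut, and I handed the job in at about 19 s of the 54 s allowed; no verdict was reported.

- **Tipping:** With the gripper closed, I pushed the lid from behind to about 1.42 rad. The fingers then went up and over it, and it fell by itself for about 3 s.
- **Catching and lowering:** The back of the fingers caught it at about 1.04 rad. I lowered it at about 0.2 rad/s, slowing to under 0.1 rad/s at the end, until the contact force dropped to about zero. I then withdrew the fingers forward and up.

**Last checks:**
- In the side view the lid's corners match a lid angle of about 0, and they did not move as the fingers withdrew.
- In the top view the lid's free edge is within about 1 px of where a shut lid on the unmoved case should be.
- The hammer, tack lifter and jar are where they started, within 1–2 px.
- The force on the tool read only noise once it was clear.

**One thing was off:** just before shutting, at about 0.03 rad, the fingers felt about 5 N sideways for a moment. It was probably the lid edge binding on the fingers, though I did not confirm that. It went away when I eased back 2 mm, and the case shows no visible shift from it.

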